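Find the secret panel of a writing desk and push it open

TASK

One of the four identical panels in the top of the old writing desk section is the lid of a hidden compartment. Using only the fingertips, gently press the panels near one end, one after another, until you find the one that rocks, then push that end down until the panel stands fully open against its stop, and draw back. Leave the things lying on and around the desk section where they are.

Things in the scene. Friction and masses are not known exactly. Their poses are not given: they have to be found in the camera images.
- carcase: dark wooden top section of a writing desk, fixed on the bench, 180 (x) x 564 (y) x 95 mm tall; origin under its centre. Four identical panels lie in a row along its y, flush with its flat top, centred on x = 0 at y = +180, +80, -80, -180 mm (panel_1 to panel_4). Under each is a well 124 x 84 mm, floor 8 mm above the bench. Rails of 16, 76 and 16 mm lie between them.
- panel_1_mid (a point): middle of the top face of a plain wooden panel, 120 mm (carcase x) x 80 x 8 mm thick; axes as the carcase's while flush. It pivots about the carcase's y direction at its centre, 4 mm below the top face. Pressing the middle shows nothing: press some 38 mm from it, towards either end
- panel_1 (a joint): tilt, rad: 0 flush, positive far (+x) end down, negative near end down. Three panels are packed underneath and give under 0.06; one, different each time, sinks under about 2 N, rocks either way to stops at -0.8 and +0.8 and stays where left. A tip pushed straight down 38 mm from the middle meets the stop 20 to 35 mm below the frame's top; the other end then stands 41 mm above it
- panel_2_mid (a point): middle of the top face of a plain wooden panel, 120 mm (carcase x) x 80 x 8 mm thick; axes as the carcase's while flush. It pivots about the carcase's y direction at its centre, 4 mm below the top face. Pressing the middle shows nothing: press some 38 mm from it, towards either end
- panel_2 (a joint): tilt, rad: 0 flush, positive far (+x) end down, negative near end down. Three panels are packed underneath and give under 0.06; one, different each time, sinks under about 2 N, rocks either way to stops at -0.8 and +0.8 and stays where left. A tip pushed straight down 38 mm from the middle meets the stop 20 to 35 mm below the frame's top; the other end then stands 41 mm above it
- panel_3_mid (a point): middle of the top face of a plain wooden panel, 120 mm (carcase x) x 80 x 8 mm thick; axes as the carcase's while flush. It pivots about the carcase's y direction at its centre, 4 mm below the top face. Pressing the middle shows nothing: press some 38 mm from it, towards either end
- panel_3 (a joint): tilt, rad: 0 flush, positive far (+x) end down, negative near end down. Three panels are packed underneath and give under 0.06; one, different each time, sinks under about 2 N, rocks either way to stops at -0.8 and +0.8 and stays where left. A tip pushed straight down 38 mm from the middle meets the stop 20 to 35 mm below the frame's top; the other end then stands 41 mm above it
- panel_4_mid (a point): middle of the top face of a plain wooden panel, 120 mm (carcase x) x 80 x 8 mm thick; axes as the carcase's while flush. It pivots about the carcase's y direction at its centre, 4 mm below the top face. Pressing the middle shows nothing: press some 38 mm from it, towards either end
- panel_4 (a joint): tilt, rad: 0 flush, positive far (+x) end down, negative near end down. Three panels are packed underneath and give under 0.06; one, different each time, sinks under about 2 N, rocks either way to stops at -0.8 and +0.8 and stays where left. A tip pushed straight down 38 mm from the middle meets the stop 20 to 35 mm below the frame's top; the other end then stands 41 mm above it
- knob: small turned wooden drawer knob, 32 mm wide and 25 mm tall, standing on the carcase's middle rail; origin under its centre. Only to be left alone
- hinge: small brass butt hinge, 50 x 41 mm and 8 mm thick, lying on the carcase's left end board; origin under its centre. Only to be left alone
- tin: small flat aluminium tin, 40 mm across and 26 mm tall, on the carcase's right end board; origin under its centre. Only to be left alone
- glue: white glue bottle with a red cap, 56 mm across and 140 mm tall, on the bench behind the carcase; origin under its centre. Only to be left alone
- jar: amber glass jar, 64 mm across and 85 mm tall, on the bench behind the carcase; origin under its centre. Only to be left alone
- sander: cork sanding block, 60 x 100 x 30 mm, on the bench behind the carcase; origin under its centre. Only to be left alone
- hammer: hammer, 240 mm long, lying on the bench in front of the carcase; origin under its middle. Only to be left alone
- screwdriver: screwdriver, 180 mm long, lying on the bench in front of the carcase; origin under its middle. Only to be left alone

How it is judged:
By the outcome, as a careful person would: the job done as asked, in the order asked, and still so for the second after the job is handed in, with the robot touching nothing.
It also fails if it takes over 51 s, if anything falls off the work surface, if the arm or the gripper's body presses on something with over 40 N, if the wrist force passes 120 N, or if a joint passes its speed limit or range.

ROBOT

A 7-joint arm with a two-finger parallel gripper is mounted at the origin on the work surface. World frame = base frame: x ahead of the robot, y to its left, z up, the work surface at z = 0. Lengths are in m, angles in rad, forces in N, time in s.
With the tool pointing down it reaches from about 0.4 to 0.875 m from the base axis. Payload 19.3 kg.
Tool frame: the origin (TCP) lies midway between the tips of the shut fingers; the grasp point (between the pads) lies 19 mm behind it; z points along the fingers, y is the direction in which the jaws open and shut (so a half turn about z gives the same grasp; the last joint's range is limited). The gripper opens to 85 mm and grips with 20 to 120 N. Pads are 22 mm wide; open, the fingers measure 114 mm over their backs; the gripper's body (76 mm by 85 mm) begins 54 mm behind the grasp point. The pads swing forward as they close: fully open they stand 13 mm farther back than shut.
Start: joints at [1.055, 0.521, -0.036, 1.599, 0.021, 1.021, -0.113], TCP at [0.269, -0.564, 0.231] pointing down, gripper open.
Joint ranges: [-2.91, 2.91], [-0.3, 2.13], [-1.5, 1.42], [0.17, 2.43], [-1.26, 4.41], [0.16, 1.93], [-2.52, 2.52]. Speed limits (rad/s): [1.89, 1.89, 2.39, 2.39, 3.01, 3.01, 3.01].

INTERFACE

Orientations are given as a unit quaternion [w, x, y, z].
In Python, from workcell import r gives the robot as it stands.
- The arm moves only by the tool move_arm, never from a script. Its argument "commands" is a list that holds one entry, the list of rows, each a list of 7 numbers: the shift along the world's x, y, z in m, then the turn, a rotation vector about the world's x, y, z in rad, then the finger opening in m, from 0 to 0.0854. In form: [[[x, y, z, wx, wy, wz, claw], ...]]. A call has 1 to 8 rows; each row is the pose to reach, as a shift and turn from the pose commanded when the call began; what a row does not reach only later rows make up. A row lasts 1/12 s, in which the tool goes at most 41.7 mm and 7.16 degrees, less where a joint would pass 70% of its speed; a pose out of reach is approached as far as the arm can. A call with a gripper value outside its range is refused whole. The fingers move at their own pace and stop on an object; "force" is the grip in N (left out, the last holds). Time passes only in rows, so rows that repeat a pose let the fingers close. It gives the time, the measured TCP pose, the force and the opening at its end, in the units of the state.
- r.sense(): the state, without advancing time (a new reading comes with each control period).
- r.camera(name): name is "side" or "top" or "wrist"; returns a dict with "img" (420x560x3 uint8, red, green, blue), "mtx" (3x3 intrinsics, pixels), "rvec" (rotation vector, rad) and "tvec" (3), from world to camera coordinates, as OpenCV has them. Camera axes: x right, y down, z forward; pixel columns grow to the right and rows downward; lengths in m; the calibration is good to about 2 mm. A picture is of the moment at which its call begins. There is no depth.
- r.sign_off(): hands the job in, once; it reports no verdict.
Trained networks look in a picture, given as the dict that the camera call returned (one of the last four; its "shot" number tells which), for a name from the list of things; names that differ only in an ending like _2 or _b are one class to them, and where a whole thing is asked for, a point or a joint stands for the part that bears it (a point fixed in the world has none). Each returns a list of dicts, best first, with "score" (0 to 1); they miss things now and then, are a little off and sometimes report something else, mostly with a low value. They report only what shows in the picture. A call takes as long as a camera call.
- r.outline_of(picture, label): "mask" (420x560 bool, what is visible of it) and "bbox" ([left, top, width, height] in pixels, round what is visible of it).
The state is a dict: "clock": time; "joint_positions": joint angles; "qvel": joint speeds; "tau": joint torques, N m; "tcp_pos": TCP position; "eef_rot": TCP orientation; "force": force on the tool from outside, world axes, zero at the start; "torque": the same for the moment, N m; "finger_gap": finger opening in m.
Only numpy, scipy, OpenCV 4.12 (cv2) and the standard library are available. Lean on these libraries where they do the work, as an engineer would, in place of code of your own. Each camera call takes 0.05 s, during which the arm holds its last target.

## Working session

There is one attempt and no reset: what is moved stays moved. The work goes in short steps, Python scripts to look and compute and a tool call to move; the robot and the scene stay as the last step left them, time stands still between calls to the robot, and variables do not carry over. Pictures are saved under pics/ and viewed, and the job is handed in when it is done.

Besides the shell and the picture viewer there is one more tool, called as a command line: name --argument value ..., lists and objects as JSON in quotes. move_arm: Moves the arm, as the interface text tells. Its arguments: {"type":"object","properties":{"commands":{"type":"array"},"force":{"type":"number"}},"required":["commands"]}

```bash
mkdir -p pics
python3 - <<'E'
from workcell import r
import cv2
s=r.sense();print(s)
for n in ("top","side"):
    p=r.camera(n);cv2.imwrite(f"pics/{n}0.png",p["img"][:,:,::-1]);print(n,p["mtx"],p["rvec"],p["tvec"])
    for l in ("carcase","panel_1_mid","knob","hinge","tin"):
        for d in r.outline_of(p,l)[:5]: print(l,round(d["score"],2),d["bbox"])
E
```

```text
{'clock': 0.0, 'joint_positions': array([ 1.05479402,  0.52202138, -0.03636056,  1.60001251,  0.02116931,
        1.02109472, -0.1128245 ]), 'qvel': array([ 0.00059988, -0.0001555 ,  0.00041122, -0.00014708,  0.00091801,
        0.00099289,  0.00065075]), 'tau': array([-3.17753802e-03, -9.27116489e+01,  1.97839223e+00, -3.69938314e+01,
        1.77685503e-02,  8.15918291e-03,  3.62638048e-05]), 'tcp_pos': array([ 0.26933183, -0.56360949,  0.23071915]), 'eef_rot': array([-5.57390926e-04,  9.75262461e-01,  2.21049314e-01, -1.46812972e-04]), 'force': array([ 0.79654317, -0.28305894, -0.7485898 ]), 'torque': array([-0.00640018, -0.04213944, -0.00866315]), 'finger_gap': 0.08526769148232746}
top [[461.06167946   0.         277.53455204]
 [  0.         461.06167946 212.51497552]
 [  0.           0.           1.        ]] [ 2.14575234 -2.20507327  0.08799977] [0.08062113 0.5829426  1.01423985]
carcase 0.92 [213.0, 139.8, 281.9, 152.2]
carcase 0.19 [228.8, 160.6, 25.0, 29.2]
panel_1_mid 0.93 [248.4, 204.2, 50.4, 64.1]
panel_1_mid 0.38 [248.0, 290.6, 107.1, 48.9]
panel_1_mid 0.3 [308.6, 127.0, 49.0, 45.9]
knob 0.63 [353.4, 228.7, 12.9, 13.7]
knob 0.25 [413.3, 156.4, 52.7, 66.0]
hinge 0.65 [228.3, 240.0, 24.3, 25.9]
hinge 0.32 [414.1, 155.4, 49.9, 64.0]
tin 0.62 [469.3, 185.8, 19.3, 20.2]
side [[387.7939118    0.         284.00448936]
 [  0.         387.7939118  204.81820149]
 [  0.           0.           1.        ]] [ 2.38650399 -0.4885901   0.1790515 ] [-0.50084053  0.24951345  0.65310342]
carcase 0.61 [200.4, 145.9, 299.7, 274.1]
panel_1_mid 0.96 [227.5, 169.1, 74.7, 50.3]
panel_1_mid 0.36 [314.4, 256.3, 84.6, 76.3]
knob 0.8 [290.9, 249.3, 21.6, 21.8]
knob 0.75 [150.4, 217.3, 80.1, 102.5]
hinge 0.55 [220.8, 163.1, 29.3, 22.9]
tin 0.87 [416.6, 377.2, 35.1, 31.7]
```

View pics/top0.png

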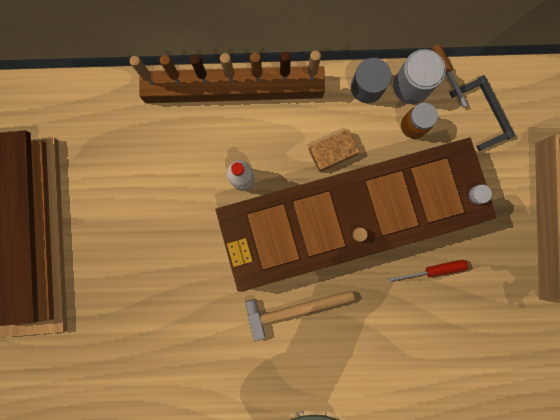

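View pics/side0.png

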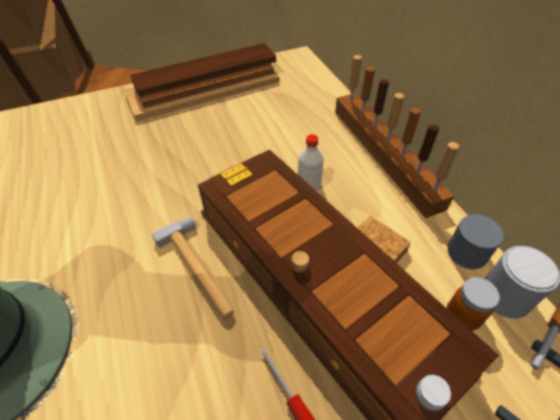

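```bash
cat > h.py <<'E'
import numpy as np,cv2
from scipy.optimize import least_squares
def ray(p,uv,z):
    R=cv2.Rodrigues(p["rvec"])[0];C=-R.T@p["tvec"]
    uv=np.array(uv,float).reshape(-1,2)
    d=np.c_[(uv-p["mtx"][:2,2])/p["mtx"][0,0],np.ones(len(uv))]@R
    return C+d*((z-C[2])/d[:,2])[:,None]
def proj(p,X): return cv2.projectPoints(np.array(X,float).reshape(-1,3),p["rvec"],p["tvec"],p["mtx"],None)[0].reshape(-1,2)
PY=[.18,.08,-.08,-.18]
def w(c,x,y,z): 
    x0,y0,a=c; return [x0+np.cos(a)*x-np.sin(a)*y,y0+np.sin(a)*x+np.cos(a)*y,z]
def draw(p,c,f):
    im=cv2.resize(p["img"][:,:,::-1].copy(),None,fx=1.4,fy=1.4)
    for y0 in PY:
        q=proj(p,[w(c,sx*.06,y0+sy*.04,.095) for sx,sy in((1,1),(1,-1),(-1,-1),(-1,1))])
        cv2.polylines(im,[np.int32(q*1.4)],True,(0,255,0),1)
    q=proj(p,[w(c,sx*.09,sy*.282,.095) for sx,sy in((1,1),(1,-1),(-1,-1),(-1,1))])
    cv2.polylines(im,[np.int32(q*1.4)],True,(255,255,0),1)
    cv2.imwrite(f,im)
E
python3 - <<'E'
from workcell import r
from h import *
P={n:r.camera(n) for n in("top","side")}
obs=[]
for n,p in P.items():
    hsv=cv2.cvtColor(p["img"],cv2.COLOR_RGB2HSV)
    cm=r.outline_of(p,"carcase")[0]["mask"]
    cm=cv2.morphologyEx(cm.astype(np.uint8),cv2.MORPH_CLOSE,np.ones((9,9)))
    m=((hsv[...,2]>95)&(hsv[...,1]>90)).astype(np.uint8)&cm
    m=cv2.morphologyEx(m,cv2.MORPH_OPEN,np.ones((5,5)))
    k,l,st,ce=cv2.connectedComponentsWithStats(m)
    for i in range(1,k):
        if st[i,4]>600: print(n,st[i],ce[i],ray(p,ce[i],.095).round(4))
    if n=="top": c0=[ce[i] for i in range(1,k) if st[i,4]>600]
# fit from top centroids sorted
X=ray(P["top"],[[273.5,236.5],[319.5,224],[392,202.5],[437.5,190.5]],.095)
print(X)
def res(c): return np.ravel([np.array(w(c,0,y,.095))[:2]-x[:2] for y,x in zip(PY,X)])
s=least_squares(res,[.6,0,.2]);print(s.x,s.fun)
for n,p in P.items(): draw(p,s.x,f"pics/fit_{n}.png")
print([np.round(w(s.x,-.038,y,.095),3) for y in PY],[np.round(w(s.x,.038,y,.095),3) for y in PY])
E
```

```text
top [ 412  160   51   61 2107] [437.08780256 189.95158994] [[ 0.6174 -0.2728  0.095 ]]
top [ 367  172   50   62 2118] [391.6279509 202.7332389] [[ 0.593  -0.1759  0.095 ]]
top [ 294  193   50   62 2137] [318.52129153 223.40804867] [[ 0.5537 -0.0208  0.095 ]]
top [ 249  205   49   63 2137] [272.75807206 236.32007487] [[0.5292 0.0758 0.095 ]]
side [ 208  170  124   87 4849] [275.24809239 210.92596412] [[0.5365 0.023  0.095 ]]
side [ 313  254   85   74 3444] [354.67247387 290.04181185] [[ 0.591  -0.1808  0.095 ]]
side [ 356  296   93   89 4438] [401.99887337 338.98287517] [[ 0.6149 -0.2781  0.095 ]]
[[ 0.52880846  0.07426508  0.095     ]
 [ 0.55236096 -0.02283459  0.095     ]
 [ 0.59344825 -0.17674508  0.095     ]
 [ 0.61619731 -0.27364519  0.095     ]]
[ 0.57270375 -0.09973994  0.24852741] [-0.00038055  0.0004646   0.00066463  0.0006367  -0.00106635 -0.00053692
  0.00078227 -0.00056438]
[array([0.492, 0.065, 0.095]), array([ 0.516, -0.032,  0.095]), array([ 0.556, -0.187,  0.095]), array([ 0.58 , -0.284,  0.095])] [array([0.565, 0.084, 0.095]), array([ 0.59 , -0.013,  0.095]), array([ 0.629, -0.168,  0.095]), array([ 0.654, -0.265,  0.095])]
```

View pics/fit_top.png

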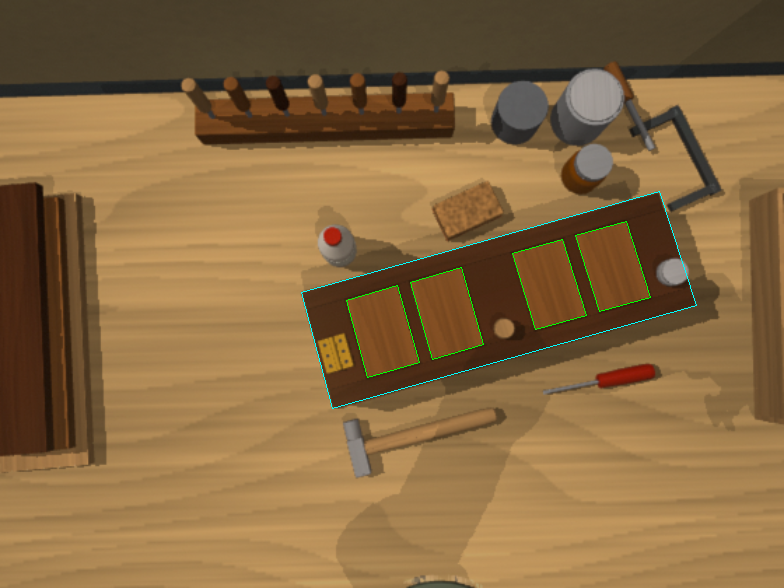

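View pics/fit_side.png

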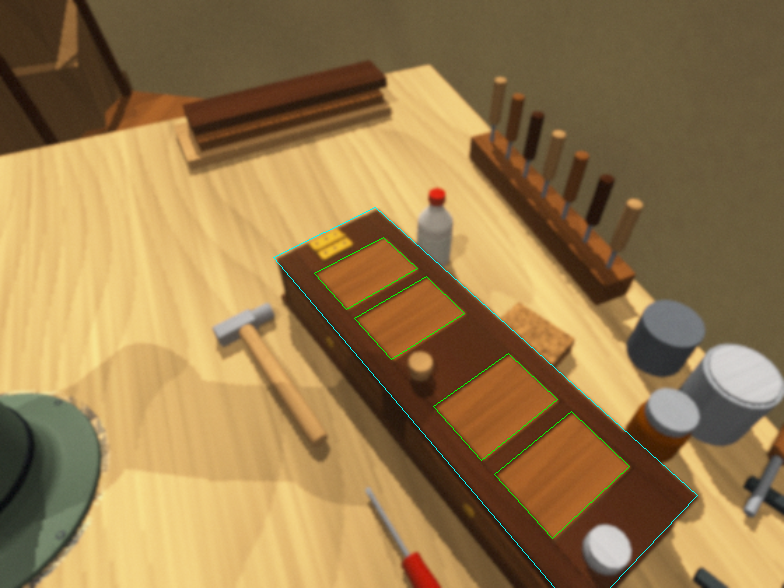

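```bash
cat >> h.py <<'E'
C=(0.5735,-0.0992,0.2485)
E
python3 - <<'E'
from h import *
for i,y in enumerate(PY):print(i+1,np.round(w(C,-.038,y,.095),4))
E
```

```text
1 [0.4924 0.0659 0.095 ]
2 [ 0.517 -0.031  0.095]
3 [ 0.5563 -0.1861  0.095 ]
4 [ 0.5809 -0.283   0.095 ]
```

move_arm --commands '[[[0.16,0.14,0,0,0,-0.1,0],[0.31,0.279,-0.03,0,0,-0.197,0],[0.31,0.279,-0.08,0,0,-0.197,0],[0.31,0.279,-0.08,0,0,-0.197,0],[0.31,0.279,-0.08,0,0,-0.197,0],[0.31,0.279,-0.08,0,0,-0.197,0],[0.31,0.279,-0.08,0,0,-0.197,0],[0.31,0.279,-0.08,0,0,-0.197,0]]]'

```text
clock: 1.47
tcp_pos: [0.5138, -0.3438, 0.1718]
eef_rot: [0.0, 0.992, 0.124, 0.0]
force: [0.0, -1.6, 0.7]
finger_gap: -0.0003
```

move_arm --commands '[[[0.035,0.03,-0.02,0,0,0,0],[0.065,0.06,-0.05,0,0,0,0],[0.065,0.06,-0.05,0,0,0,0],[0.065,0.06,-0.05,0,0,0,0],[0.065,0.06,-0.05,0,0,0,0]]]'

```text
clock: 1.88
tcp_pos: [0.5775, -0.2847, 0.1212]
eef_rot: [-0.0, 0.992, 0.125, -0.001]
force: [-0.8, -1.2, -0.3]
finger_gap: -0.0
```

move_arm --commands '[[[0.003,0.002,-0.01,0,0,0,0],[0.003,0.002,-0.02,0,0,0,0],[0.003,0.002,-0.022,0,0,0,0],[0.003,0.002,-0.024,0,0,0,0],[0.003,0.002,-0.026,0,0,0,0],[0.003,0.002,-0.026,0,0,0,0]]]'

```text
clock: 2.38
tcp_pos: [0.5803, -0.2837, 0.0959]
eef_rot: [-0.0, 0.992, 0.124, -0.0]
force: [1.5, -0.1, 0.2]
finger_gap: 0.0002
```

move_arm --commands '[[[0,0,-0.001,0,0,0,0],[0,0,-0.002,0,0,0,0],[0,0,-0.003,0,0,0,0],[0,0,-0.003,0,0,0,0]]]'

```text
clock: 2.72
tcp_pos: [0.5806, -0.2837, 0.0947]
eef_rot: [0.0, 0.992, 0.124, 0.0]
force: [-8.1, 3.4, 22.5]
finger_gap: -0.0001
```

move_arm --commands '[[[0,0,0.02,0,0,0,0],[-0.01,0.04,0.022,0,0,0,0],[-0.02,0.08,0.022,0,0,0,0],[-0.025,0.097,0.015,0,0,0,0],[-0.025,0.097,0.005,0,0,0,0],[-0.025,0.097,0.005,0,0,0,0]]]'

```text
clock: 3.22
tcp_pos: [0.5551, -0.1853, 0.0971]
eef_rot: [-0.0, 0.992, 0.125, -0.001]
force: [-0.1, -0.2, -2.1]
finger_gap: -0.0
```

move_arm --commands '[[[0,0,-0.002,0,0,0,0],[0,0,-0.003,0,0,0,0],[0,0,-0.004,0,0,0,0],[0,0,-0.004,0,0,0,0]]]'

```text
clock: 3.55
tcp_pos: [0.5556, -0.1874, 0.0941]
eef_rot: [0.0, 0.992, 0.123, 0.0]
force: [-0.2, -0.2, -0.3]
finger_gap: -0.0001
```

move_arm --commands '[[[0,0,-0.001,0,0,0,0],[0,0,-0.002,0,0,0,0],[0,0,-0.002,0,0,0,0]]]'

```text
clock: 3.8
tcp_pos: [0.5555, -0.1867, 0.0919]
eef_rot: [0.0, 0.992, 0.124, 0.0]
force: [-0.1, -0.9, 0.8]
finger_gap: 0.0002
```

move_arm --commands '[[[0,0,-0.001,0,0,0,0],[0,0,-0.002,0,0,0,0],[0,0,-0.003,0,0,0,0],[0,0,-0.003,0,0,0,0]]]'

```text
clock: 4.13
tcp_pos: [0.5555, -0.1863, 0.0888]
eef_rot: [-0.0, 0.992, 0.124, -0.0]
force: [-0.3, -1.3, 1.2]
finger_gap: 0.0002
```

Run:
```python
from workcell import r
from h import *
p=r.camera("side");draw(p,C,"pics/s1.png")
```

```text
(no output)
```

View pics/s1.png

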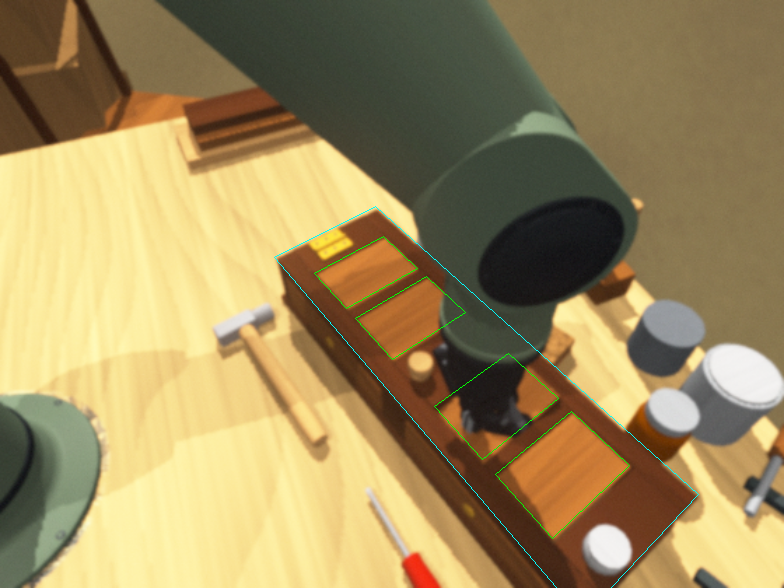

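The side view shows the tool over panel_3 (around pixel 490,410), near its near end. The tip is already 6 mm below the top at about 1 N, so panel_3 is the rocking one.

move_arm --commands '[[[0,0,-0.002,0,0,0,0],[0,0,-0.004,0,0,0,0],[0,0,-0.006,0,0,0,0],[0,0,-0.008,0,0,0,0],[0,0,-0.01,0,0,0,0],[0,0,-0.01,0,0,0,0]]]'

```text
clock: 4.68
tcp_pos: [0.5552, -0.1863, 0.0785]
eef_rot: [-0.0, 0.992, 0.124, -0.0]
force: [-0.5, -0.3, -0.5]
finger_gap: -0.0003
```

move_arm --commands '[[[0,0,-0.002,0,0,0,0],[0,0,-0.004,0,0,0,0],[0,0,-0.005,0,0,0,0],[0,0,-0.005,0,0,0,0]]]'

```text
clock: 5.02
tcp_pos: [0.5553, -0.1864, 0.0737]
eef_rot: [-0.0, 0.992, 0.124, -0.0]
force: [0.3, 1.0, 0.8]
finger_gap: -0.0001
```

move_arm --commands '[[[0,0,-0.0015,0,0,0,0],[0,0,-0.003,0,0,0,0],[0,0,-0.004,0,0,0,0],[0,0,-0.004,0,0,0,0]]]'

```text
clock: 5.35
tcp_pos: [0.5554, -0.1864, 0.0698]
eef_rot: [-0.0, 0.992, 0.124, -0.0]
force: [0.1, -0.3, 0.6]
finger_gap: -0.0004
```

move_arm --commands '[[[0,0,-0.0015,0,0,0,0],[0,0,-0.003,0,0,0,0],[0,0,-0.003,0,0,0,0]]]'

```text
clock: 5.6
tcp_pos: [0.5553, -0.1864, 0.0667]
eef_rot: [-0.0, 0.992, 0.124, -0.0]
force: [0.6, 0.1, 0.5]
finger_gap: 0.0001
```

move_arm --commands '[[[0,0,-0.001,0,0,0,0],[0,0,-0.002,0,0,0,0],[0,0,-0.002,0,0,0,0]]]'

```text
clock: 5.85
tcp_pos: [0.5554, -0.1864, 0.0648]
eef_rot: [-0.0, 0.992, 0.124, -0.0]
force: [-0.7, 0.6, -0.9]
finger_gap: 0.0004
```

move_arm --commands '[[[0,0,-0.001,0,0,0,0],[0,0,-0.002,0,0,0,0],[0,0,-0.002,0,0,0,0]]]'

```text
clock: 6.1
tcp_pos: [0.5557, -0.1864, 0.0637]
eef_rot: [0.0, 0.992, 0.124, 0.0]
force: [-4.7, 1.6, 18.3]
finger_gap: 0.0001
```

Run:
```python
from workcell import r
from h import *
p=r.camera("side");draw(p,C,"pics/s2.png")
```

```text
(no output)
```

View pics/s2.png

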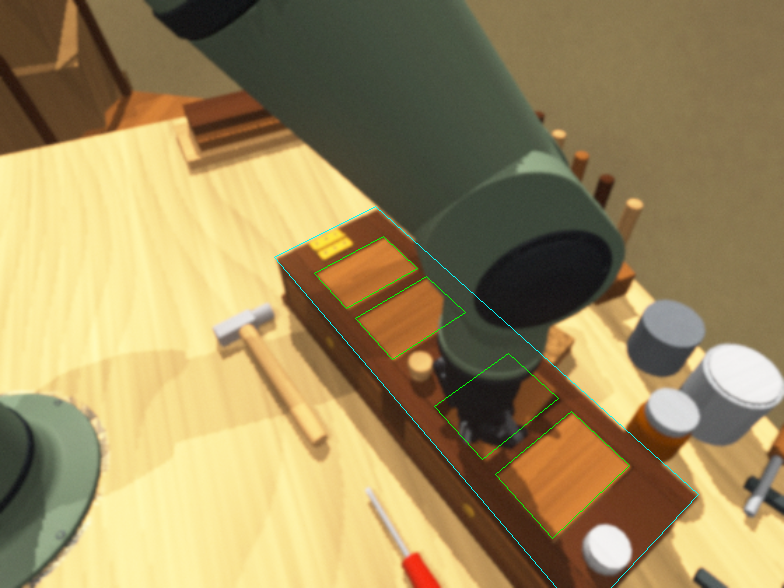

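18 N at 31 mm below the top means the panel is on its stop. I'll draw straight up and look.

move_arm --commands '[[[0,0,0.01,0,0,0,0],[0,0,0.03,0,0,0,0],[0,0,0.06,0,0,0,0],[0,0,0.1,0,0,0,0],[-0.02,-0.01,0.14,0,0,0,0],[-0.05,-0.03,0.17,0,0,0,0],[-0.08,-0.05,0.18,0,0,0,0],[-0.11,-0.08,0.18,0,0,0,0]]]'

```text
clock: 6.82
tcp_pos: [0.4487, -0.2631, 0.2463]
eef_rot: [0.001, 0.992, 0.125, 0.002]
force: [0.5, -1.2, -0.3]
finger_gap: 0.0001
```

move_arm --commands '[[[-0.03,-0.03,0,0,0,0,0],[-0.05,-0.06,0,0,0,0,0],[-0.07,-0.1,0,0,0,0,0],[-0.09,-0.13,0,0,0,0,0],[-0.11,-0.16,0,0,0,0,0],[-0.12,-0.19,0,0,0,0,0],[-0.12,-0.19,0,0,0,0,0],[-0.12,-0.19,0,0,0,0,0]]]'

```text
clock: 7.48
tcp_pos: [0.3277, -0.4544, 0.2429]
eef_rot: [0.0, 0.992, 0.123, -0.0]
force: [0.1, 0.1, -0.2]
finger_gap: -0.0
```

Run:
```python
from workcell import r
from h import *
for n in("top","side"):
    p=r.camera(n);draw(p,C,f"pics/end_{n}.png")
    # predicted panel 3 outline at -0.8
    im=cv2.imread(f"pics/end_{n}.png")
    for t,col in((.8,(0,0,255)),(.7,(255,0,255))):
        q=[]
        for sx,sy in((1,1),(1,-1),(-1,-1),(-1,1)):
            u,v=sx*.06,.004
            q.append(w(C,u*np.cos(t)-v*np.sin(t),-.08+sy*.04,.091+u*np.sin(t)+v*np.cos(t)))
        cv2.polylines(im,[np.int32(proj(p,q)*1.4)],True,col,1)
    cv2.imwrite(f"pics/end_{n}.png",im)
print(r.sense()["force"])
```

```text
[ 0.32045552  0.36051084 -0.60254731]
```

View pics/end_top.png

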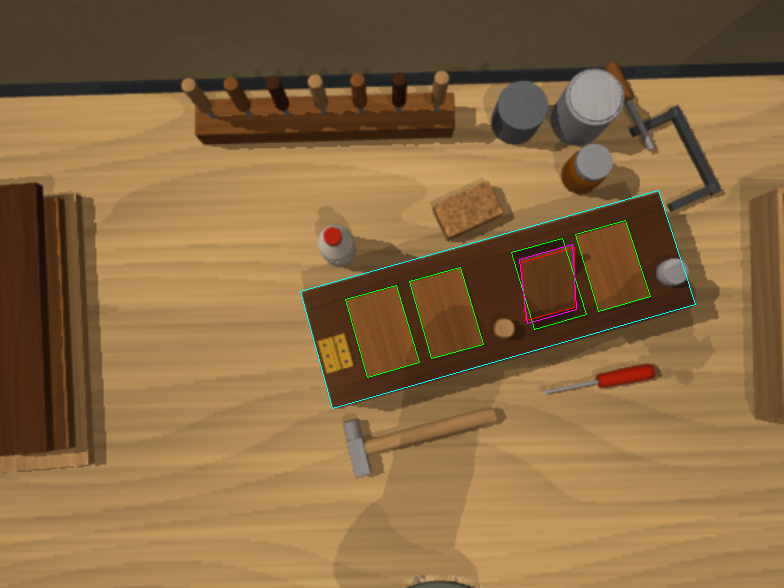

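View pics/end_side.png

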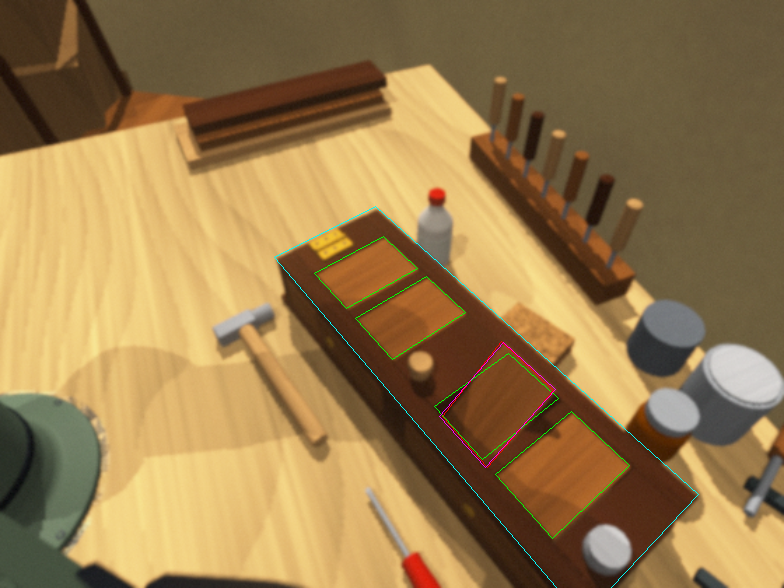

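Run:
```python
from workcell import r
from h import *
out=[]
for n,(x,y) in(("top",(350,155)),("side",(290,225))):
    p=r.camera(n);k=5
    im=cv2.resize(p["img"][y:y+110,x:x+130,::-1],None,fx=3,fy=3*1,interpolation=cv2.INTER_CUBIC)
    im=cv2.convertScaleAbs(im,alpha=1.8); out2=im.copy()
    for t,col in((.8,(0,0,255)),(.7,(255,0,255))):
        q=[]
        for sx,sy in((1,1),(1,-1),(-1,-1),(-1,1)):
            u,v=sx*.06,.004
            q.append(w(C,u*np.cos(t)-v*np.sin(t),-.08+sy*.04,.091+u*np.sin(t)+v*np.cos(t)))
        cv2.polylines(im,[np.int32((proj(p,q)-[x,y])*3)],True,col,1)
    out.append(np.hstack([out2,im]))
cv2.imwrite("pics/zoom.png",cv2.resize(np.vstack(out),(709,600)))
```

```text
(no output)
```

View pics/zoom.png

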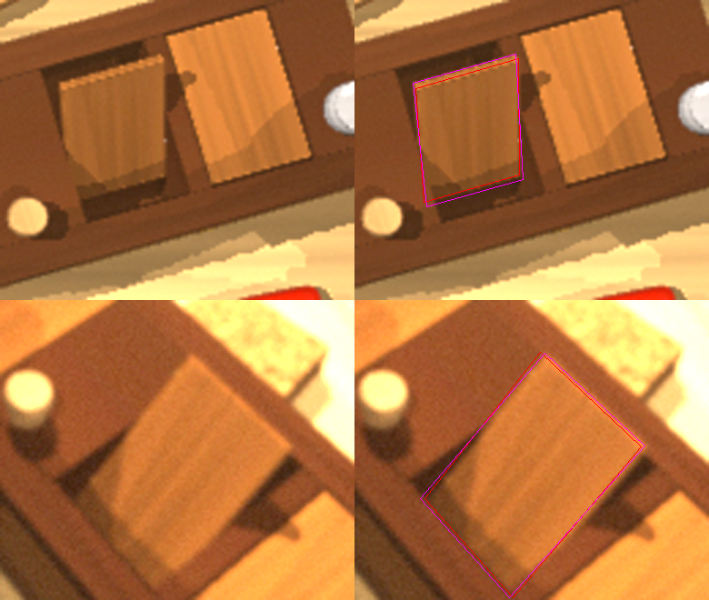

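The zoom shows panel_3 tilted near end down. Its raised edge (top view, around 110,70) lies on the 0.8 rad outline, and everything else is undisturbed.

```bash
python3 -c "
from workcell import r
print(r.sign_off())"
```

```text
the job is handed in; nothing more can be done
None
```

Panel_3 is the lid of the hidden compartment. It now stands open against its stop, near end down, and the job is handed in at about 8 s of the 51 s allowed.

- **Finding it:** I pressed near ends with the shut fingertips. Panel_4 pushed back with about 22 N and gave almost nothing, so it is packed. Panel_3 sank 6 mm at about 1 N. Panels 1 and 2 were not pressed.
- **Opening it:** I pushed panel_3's near end straight down until the force rose to about 18 N at 31 mm below the top. That is within the 20 to 35 mm where the stop was expected. I then drew straight up and away.
- **Last checks:** The top-view zoom shows the raised edge on the outline predicted for 0.8 rad. The side view fits the open position but can't tell 0.7 from 0.8 rad. In the top view the lowered edge is in shadow and appears slightly short of its outline, so I relied on the raised edge and the stop force. The tool was clear of everything, with force near zero. By eye, nothing else in the pictures had moved.

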